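Tip the pen out of the long tube and lay it in the spoon rest

TASK

Tip the longer of the two pivoting tubes mouth-down so that the pen inside slides out to the stop, then take the pen by its exposed end, draw it out and lay it flat in the empty hollow of the double spoon rest. Leave the shorter tube as it is.

Things in the scene. Friction and masses are not known exactly. Their poses are not given: they have to be found in the camera images.
- long_mouth (a point): Centre of the open mouth of the longer of two aluminium tubes on pivot stands: 170 mm long, 33 mm outside, 28 mm inside diameter, far end closed. x runs along the tube out of the mouth, z up when level. The bore is slippery: tipped over 0.3 rad, the pen slides out to the stop in a second. Both mouths face the robot's right; the stands swap places between starts, 110 mm or more apart.
- tube_long (a joint): Tip of the longer tube: 0 level (as it starts), up to 0.5 rad mouth-down. Its level pin is 85 mm behind the mouth, 160 mm above the counter, between uprights 49 mm wide overall, 22 mm along the tube, rising 12 mm above the pin, on a fixed base 130 x 75 x 12 mm. Pushing down on top near the mouth with 2 N tips it; it stays where left.
- long_stop (a point): Top of the upturned stop, 55 mm beyond the long tube's mouth, turning with the tube (same axes). A steel strip 6 mm wide, in line with the bottom of the tube wall, carries it; it rises 5 mm above the bore's floor. To draw the pen out, raise it square to the tube 8 to 10 mm over the stop (the bore leaves 12 mm of play), then pull 90 mm or more along the tube.
- pen: Fat erasable pen in the longer tube: white cylinder, grey cap, 135 mm long, 16 mm diameter, 30 g. Origin at its middle, on its axis; x along it, towards the mouth. At the start its leading end is 20 to 30 mm inside the mouth; against the stop it shows 55 mm, and the narrow strip is under it, so its sides are free to grip.
- rest_hollow (a point): Middle of the floor of the empty hollow of the stainless double spoon rest (fixed, 230 x 150 mm, rims 8 mm above the counter). The floor is 3 mm above the counter; the hollow is 224 mm long along this point's x axis and 71 mm wide along its y. The other hollow, on the -y side past a low ridge 37 mm away, holds two slim pens.
- short_mouth (a point): Centre of the mouth of the shorter tube, 110 mm long, otherwise like the long one and on a like stand (pin 55 mm behind the mouth); it holds a short pencil. To be left as it is. Axes as for the long tube.
There are look-alikes about, which are no part of the job. What is shaped like the part that bears long_mouth but blue or purple is not meant.

How it is judged:
On the way, in this order (a step that is already met when the one before it is completed fails the run):
1. the longer tube is tipped mouth-down and the pen has slid out of it, showing at least 40 mm, not yet touched by the fingers (angle between long_mouth's own x axis and vertical above 1.82 rad and x of pen in the frame of long_mouth between -0.0275 and 0 m and contact force between the fingers and pen below 0.05 N), for 0.2 s.
2. the fingers hold the pen by its exposed end while the rest of it is still in the tube (contact force between the fingers and pen above 2 N and x of pen in the frame of long_mouth between -0.035 and 0.05 m and distance between pen and long_mouth below 0.06 m), for 0.1 s.
At the end, for the whole second after the job is handed in: The pen lies flat and still on the floor of the rest's empty hollow, its middle within 45 mm of the hollow's middle along it, 30 mm across it, and less than 14 mm above its floor; the shorter tube's mouth is within 10 mm of where it was (x of pen in the frame of rest_hollow between -0.045 and 0.045 m and y of pen in the frame of rest_hollow between -0.03 and 0.03 m and z of pen in the frame of rest_hollow between 0.004 and 0.014 m and linear speed of pen below 0.03 m/s and distance of short_mouth from where it was at the start of the episode below 0.01 m); the robot touches nothing.
It fails at once if the shorter tube is tipped (its mouth moves more than 15 mm) (distance of short_mouth from where it was at the start of the episode above 0.015 m).
It also fails if it takes over 48 s, if anything falls off the work surface, if the arm or the gripper's body presses on something with over 40 N, if the wrist force passes 120 N, or if a joint passes its speed limit or range.

ROBOT

A 6-joint arm with a two-finger parallel gripper is mounted at the origin on the work surface. World frame = base frame: x ahead of the robot, y to its left, z up, the work surface at z = 0. Lengths are in m, angles in rad, forces in N, time in s.
With the tool pointing down it reaches from about 0.425 to 0.95 m from the base axis. Payload 3.5 kg.
Tool frame: the origin (TCP) lies midway between the tips of the shut fingers; the grasp point (between the pads) lies 19 mm behind it; z points along the fingers, y is the direction in which the jaws open and shut (so a half turn about z gives the same grasp; the last joint's range is limited). The gripper opens to 85 mm and grips with 20 to 120 N. Pads are 22 mm wide; open, the fingers measure 114 mm over their backs; the gripper's body (76 mm by 85 mm) begins 54 mm behind the grasp point. The pads swing forward as they close: fully open they stand 13 mm farther back than shut.
Start: joints at [-1.39, 0.286, 1.577, -0, 1.279, -0.15], TCP at [0.219, -0.638, 0.231] pointing down, gripper open.
Joint ranges: [-2.77, 2.77], [-0.9, 2.22], [0.21, 2.48], [-1.53, 4.67], [0.24, 2.81], [-2.84, 2.84]. Speed limits (rad/s): [2.79, 2.79, 3.14, 3.14, 3.14, 3.14].

INTERFACE

Orientations are given as a unit quaternion [x, y, z, w].
In Python, from plant import * gives the robot as it stands.
- The arm moves only by the shell command python3 -m jog 'ROWS' [FORCE]. ROWS is a JSON object of lists of equal length, an entry for each row: "travel": the shift along the world's x, y, z in mm, a list of three; "dr": the turn, a rotation vector about the world's x, y, z in degrees, a list of three; "jaw": the closure in counts, from 0 (fully open) to 255 (shut). In form: {"travel": [[x, y, z], ...], "dr": [[wx, wy, wz], ...], "jaw": [jaw, ...]}. A call has 1 to 5 rows; each row shifts and turns the commanded pose from where the row before left it; what a row does not reach is not made up. A row lasts 1/12 s, in which the tool goes at most 41.7 mm and 7.16 degrees, less where a joint would pass 70% of its speed; a pose out of reach is approached as far as the arm can. A call is refused whole if a number of a shift passes 41.7 or a number of a turn 7.16, either way. A call with a gripper value outside its range is refused whole. The fingers move at their own pace and stop on an object; FORCE is the grip in N (left out, the last holds). Time passes only in rows, so rows that do not move let the fingers close. It gives the time, the measured TCP pose, the force and the opening at its end, in the units of the state.
- get_state(): the state, without advancing time (a new reading comes with each control period).
- read_camera(name): name is "scene" or "top" or "wrist"; returns the picture (480x640x3 uint8, red, green, blue); there is no depth.
- camera_info(name): a dict with "K" (3x3 intrinsics, pixels), "k1" (the pictures are not rectified: a ray, as slopes to the right and down, at radius r is drawn at 1 + k1 r^2 times it, then the intrinsics apply), "R" (3x3) and "t" (3): a world point X has camera coordinates R X + t; the wrist camera has in their place "mount" (4x4, takes a point from camera to tool coordinates, whose origin is the TCP and whose axes are the flange's). Camera axes: x right, y down, z forward; pixel columns grow to the right and rows downward; lengths in m; the calibration is good to about 2 mm. A picture is of the moment at which its call begins: read the wrist's pose just before it. camera_info takes no time and is no camera call.
- sign_off(): hands the job in, once; it reports no verdict.
The state is a dict: "time": time; "qpos": joint angles; "dq": joint speeds; "joint_efforts": joint torques, N m; "eef_pos": TCP position; "tcp_rot": TCP orientation; "contact_force": force on the tool from outside, world axes, zero at the start; "wrist_torque": the same for the moment, N m; "opening": opening from 0.0 (shut) to 1.0 (fully open).
Only numpy, scipy, OpenCV 4.12 (cv2) and the standard library are available. Lean on these libraries where they do the work, as an engineer would, in place of code of your own. Each camera call takes 0.05 s, during which the arm holds its last target. There are 200 camera calls.

## Working session

There is one attempt and no reset: what is moved stays moved. The work goes in short steps, Python scripts to look and compute and a shell command to move; the robot and the scene stay as the last step left them, time stands still between calls to the robot, and variables do not carry over. Pictures are saved under pics/ and viewed, about 8 in all and at most 12, crops included, and the job is handed in when it is done.

```bash
mkdir -p pics; ls; cat > h.py <<'E'
from plant import *
import numpy as np, cv2
from scipy.spatial.transform import Rotation as Ro
def cam(n, st=None):
    c=camera_info(n); K=np.array(c["K"])
    if n=="wrist":
        M=np.array(c["mount"]); T=np.eye(4); T[:3,:3]=Ro.from_quat(st["tcp_rot"]).as_matrix(); T[:3,3]=st["eef_pos"]
        W=np.linalg.inv(T@M); R,t=W[:3,:3],W[:3,3]
    else: R,t=np.array(c["R"]),np.array(c["t"])
    return K,c["k1"],R,t
def proj(C,X):
    K,k1,R,t=C; p=np.atleast_2d(X)@R.T+t; s=p[:,:2]/p[:,2:]; s=s*(1+k1*(s**2).sum(1,keepdims=True))
    return s@K[:2,:2].T+K[:2,2]
def ray(C,uv):
    K,k1,R,t=C; d=np.linalg.solve(K[:2,:2],np.array(uv,float)-K[:2,2]); s=d.copy()
    for _ in range(20): s=d/(1+k1*(s@s))
    v=R.T@np.array([s[0],s[1],1]); return -R.T@t, v/np.linalg.norm(v)
def atz(C,uv,z):
    o,v=ray(C,uv); return o+v*(z-o[2])/v[2]
def tri(*a):
    A=np.zeros((3,3)); b=np.zeros(3); rs=[ray(C,uv) for C,uv in a]
    for o,v in rs:
        P=np.eye(3)-np.outer(v,v); A+=P; b+=P@o
    X=np.linalg.solve(A,b); return X,[np.linalg.norm((np.eye(3)-np.outer(v,v))@(X-o)) for o,v in rs]
def snap(n,f,crop=None,scale=1):
    st=get_state(); im=read_camera(n); np.save(f"pics/{f}.npy",im)
    b=im[:,:,::-1]
    if crop: b=b[crop[1]:crop[3],crop[0]:crop[2]]
    b=cv2.resize(b,None,fx=scale,fy=scale,interpolation=cv2.INTER_CUBIC); cv2.imwrite(f"pics/{f}.png",b); return st,im
E
python3 - <<'E'
from h import *
st,_=snap("scene","scene0"); snap("top","top0")
print(st)
for n in("scene","top"):
    C=cam(n); print(n,-C[2].T@C[3],C[2],C[0],C[1])
print(camera_info("wrist"))
E
```

```text
pics
{'time': 0.0, 'qpos': array([-1.39002118e+00,  2.87191530e-01,  1.57817298e+00, -4.06871153e-05,
        1.27860958e+00, -1.50001600e-01]), 'dq': array([ 1.33504218e-04,  9.60412026e-05, -7.91141579e-04, -1.44037612e-05,
       -2.28754338e-04, -1.01085135e-03]), 'joint_efforts': array([-6.17782116e-04, -4.05978692e+01, -2.92625624e+01, -1.11870556e-04,
        5.79762709e-03,  1.42305794e-06]), 'eef_pos': array([ 0.21912279, -0.63774653,  0.22993211]), 'tcp_rot': array([ 9.86352822e-01,  1.64641104e-01, -3.77926552e-05, -1.19028026e-03]), 'contact_force': array([-0.24403696, -0.15265343, -0.61428827]), 'wrist_torque': array([-0.00307727, -0.05738549, -0.03525415]), 'opening': 1.0030101744896653}
scene [1.08632202 0.47527386 1.11443414] [[-0.49310657  0.86994022 -0.007065  ]
 [ 0.7169404   0.40175508 -0.5697274 ]
 [-0.49279039 -0.28600151 -0.82180337]] [[515.59180508   0.         318.59459458]
 [  0.         515.59180508 240.16420804]
 [  0.           0.           1.        ]] -0.12320177467157198
top [0.39674705 0.15852701 1.08776866] [[-0.00664819 -0.99975676  0.021029  ]
 [-0.99770153  0.00521344 -0.06756088]
 [ 0.06743482 -0.02142982 -0.99749351]] [[479.73899736   0.         311.96307056]
 [  0.         479.73899736 240.64582672]
 [  0.           0.           1.        ]] -0.09496615678954141
{'K': array([[330.88791799,   0.        , 319.47761302],
       [  0.        , 330.88791799, 239.24017501],
       [  0.        ,   0.        ,   1.        ]]), 'k1': -0.04003474326585079, 'mount': array([[-4.49483039e-04, -9.55942416e-01, -2.93553906e-01,
         7.41002975e-02],
       [ 9.99999706e-01, -2.47247296e-04, -7.26029273e-04,
         1.71986332e-04],
       [ 6.21461768e-04, -2.93554146e-01,  9.55942246e-01,
        -1.41989625e-01],
       [ 0.00000000e+00,  0.00000000e+00,  0.00000000e+00,
         1.00000000e+00]])}
```

View pics/scene0.png

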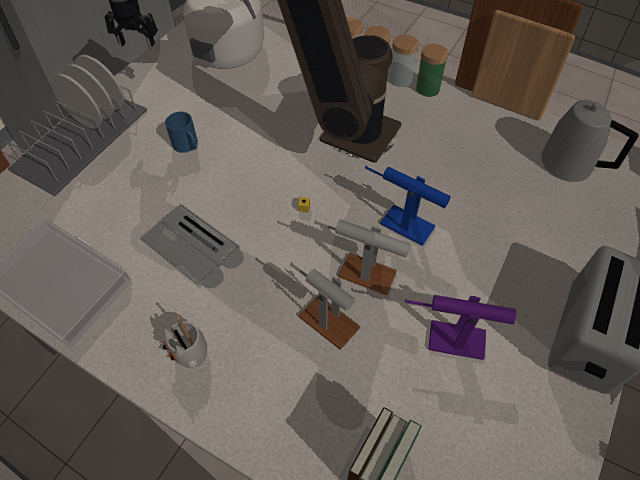

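View pics/top0.png

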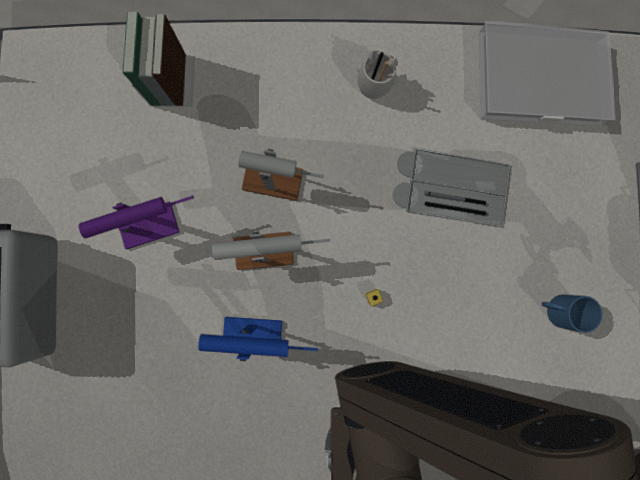

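The scene view shows the long grey tube from (335,228) to (408,246), the short tube from (308,276) to (352,300), and the rest at (190,243). In the top view the long tube runs (213,250)→(300,243) with its stop near (328,240). The short tube runs (240,157)→(297,170), and the rest's empty hollow is the upper one, near (460,170). Zooming in to measure.

```bash
python3 - <<'E'
from h import *
b=np.load("pics/top0.npy")[:,:,::-1]
cv2.imwrite("pics/topz.png",cv2.resize(b[140:290,200:520],None,fx=2.5,fy=2.5,interpolation=cv2.INTER_CUBIC))
b=np.load("pics/scene0.npy")[:,:,::-1]
cv2.imwrite("pics/scz.png",cv2.resize(b[190:340,130:430],None,fx=2.6,fy=2.6,interpolation=cv2.INTER_CUBIC))
E
```

```text
(no output)
```

View pics/topz.png

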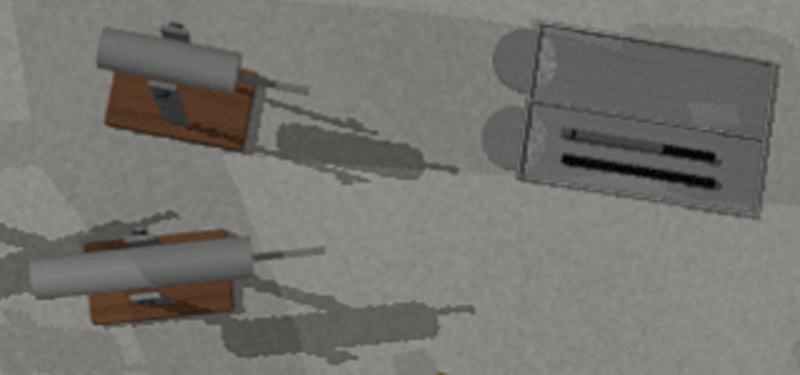

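View pics/scz.png

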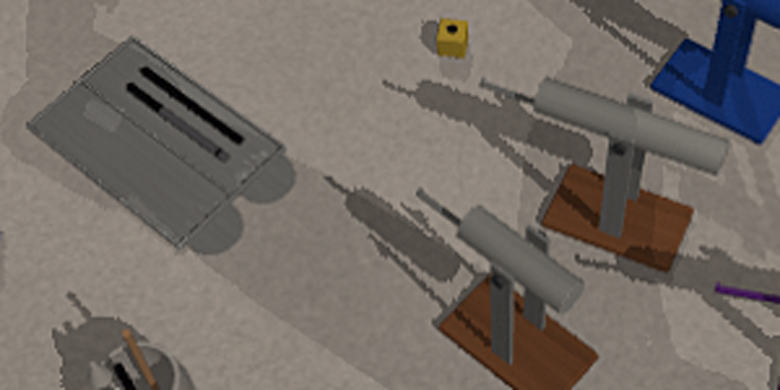

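```bash
cat > fit.py <<'E'
from h import *
from scipy.optimize import least_squares
T=cam("top"); S=cam("scene")
tp=lambda u,v:(200+u/2.5,140+v/2.5)
sp=lambda u,v:(130+u/2.6,190+v/2.6)
def corners(C,p,L,r=.0165):
    x,y,yaw,z=p; a=np.array([np.cos(yaw),np.sin(yaw),0]); m=np.array([x,y,z]); o=-C[2].T@C[3]; out=[]
    for e in(m,m-L*a):
        n=np.cross(a,e-o); n/=np.linalg.norm(n); out+= [e+r*n,e-r*n]
    out.append(m+.055*a-np.array([0,0,.009])); return proj(C,out)
def fit(L,tops,scs,x0):
    tops=np.array([tp(*q) for q in tops]); scs=np.array([sp(*q) for q in scs])
    def f(p):
        r=[]
        for C,o in((T,tops),(S,scs)):
            c=corners(C,p,L); 
            for i in(0,2):
                d1=o[i:i+2]-c[i:i+2]; d2=o[i:i+2]-c[i:i+2][::-1]
                r.append(d1 if (d1**2).sum()<(d2**2).sum() else d2)
            r.append(o[4:]-c[4:])
        return np.concatenate(r).ravel()
    s=least_squares(f,list(x0)+[.16]); print(s.x.round(4),np.abs(s.fun).max().round(2)); print(s.fun.reshape(-1,2).round(1).tolist()); return s.x
long=fit(.17,[(250,237),(252,276),(31,263),(35,298),(324,250)],[(545,80),(534,107),(727,142),(718,173),(484,82)],[.38,.18,-1.57])
short=fit(.11,[(241,56),(234,92),(103,29),(98,67),(307,90)],[(474,208),(460,236),(581,276),(566,310),(420,192)],[.55,.18,-1.57])
# rest corners at rim height .008
for n,C,pts in(("top",T,[tp(*q) for q in[(541,25),(777,66),(760,216),(520,179),(530,101),(764,141)]]),("sc",S,[sp(*q) for q in[(183,247),(28,125),(132,39),(285,148),(235,196),(79,82)]])):
    P=np.array([atz(C,q,.008) for q in pts])[:,:2]; print(n,P.round(4).tolist())
    print([np.linalg.norm(P[i]-P[j]).round(4) for i,j in((0,1),(1,2),(2,3),(3,0))], "hollow",P[[0,1,4,5]].mean(0), "yaw", [np.arctan2(*(P[i]-P[j])[::-1]).round(3) for i,j in ((1,0),(5,4),(2,3))])
E
python3 fit.py
```

```text
[ 0.4559  0.1607 -1.4677  0.1558] 1.81
[[0.3, 0.6], [-0.7, -0.7], [-0.3, 1.5], [-0.6, -1.3], [1.2, 0.1], [-0.4, 1.3], [0.1, -1.8], [-0.7, 1.0], [0.7, -1.0], [0.3, 0.6]]
[ 0.6004  0.1707 -1.7465  0.1568] 2.12
[[-0.1, 1.3], [-0.2, -0.9], [-0.2, -0.1], [0.3, -1.6], [0.3, 0.9], [-2.1, 1.4], [1.4, -0.3], [-1.4, -0.9], [2.0, -0.8], [0.4, 0.5]]
top [[0.6788, -0.1079], [0.6419, -0.3326], [0.5005, -0.31], [0.5351, -0.0846], [0.6074, -0.0956], [0.5707, -0.3166]]
[np.float64(0.2277), np.float64(0.1432), np.float64(0.228), np.float64(0.1456)] hollow [ 0.6247126  -0.21318927] yaw [np.float64(-1.733), np.float64(-1.735), np.float64(-1.723)]
sc [[0.6844, -0.0992], [0.6488, -0.3269], [0.5065, -0.3021], [0.5418, -0.0783], [0.6127, -0.0891], [0.5796, -0.3155]]
[np.float64(0.2304), np.float64(0.1444), np.float64(0.2265), np.float64(0.1441)] hollow [ 0.63137639 -0.20765958] yaw [np.float64(-1.726), np.float64(-1.716), np.float64(-1.727)]
```

```bash

python3 -m jog '{"travel":[[22,30,4],[22,30,4],[22,30,4],[22,30,4],[22,30,4]],"dr":[[0,0,4],[0,0,4],[0,0,4],[0,0,4],[0,0,4]],"jaw":[255,255,255,255,255]}' 30
python3 -m jog '{"travel":[[22,30,4],[22,30,4],[22,30,4],[22,30,4],[22,30,4]],"dr":[[0,0,3],[0,0,3],[0,0,3],[0,0,3],[0,0,3]],"jaw":[255,255,255,255,255]}'
python3 -m jog '{"travel":[[1,39,0],[1,39,0],[1,39,0],[1,39,0],[1,39,0]],"dr":[[0,0,4],[0,0,4],[0,0,4],[0,0,4],[0,0,4]],"jaw":[255,255,255,255,255]}'
```

```text
time: 0.52
eef_pos: [0.3298, -0.4866, 0.2507]
tcp_rot: [0.942, 0.335, 0.0, -0.001]
contact_force: [1.6, -0.3, -0.4]
opening: 0.297
time: 0.93
eef_pos: [0.4398, -0.3365, 0.2711]
tcp_rot: [0.891, 0.455, -0.0, -0.0]
contact_force: [0.4, -1.0, 0.1]
opening: 0.0
time: 1.35
eef_pos: [0.4437, -0.1414, 0.2708]
tcp_rot: [0.798, 0.603, -0.0, -0.0]
contact_force: [1.1, 0.1, 0.0]
opening: 0.001
```

```bash

python3 -m jog '{"travel":[[1,39,0],[1,39,0],[1,39,0],[1,39,0],[1,39,0]],"dr":[[0,0,3],[0,0,3],[0,0,3],[0,0,3],[0,0,3]],"jaw":[255,255,255,255,255]}'
python3 -m jog '{"travel":[[2,39,-6],[2,39,-6],[2,39,-6],[0,0,-20],[0,0,-10]],"dr":[[0,0,3],[0,0,2],[0,0,2],[0,0,0],[0,0,0]],"jaw":[255,255,255,255,255]}'
python3 - <<'E'
from h import *
st=get_state(); print(st["eef_pos"],Ro.from_quat(st["tcp_rot"]).as_matrix().round(3).tolist(),st["contact_force"],st["qpos"].round(2))
snap("wrist","w1",None,1)
E
```

```text
time: 1.77
eef_pos: [0.4486, 0.0535, 0.2711]
tcp_rot: [0.713, 0.701, -0.0, -0.0]
contact_force: [1.2, -0.0, -0.1]
opening: 0.003
time: 2.18
eef_pos: [0.4539, 0.1705, 0.2212]
tcp_rot: [0.668, 0.744, -0.001, -0.001]
contact_force: [-0.7, -1.0, -0.4]
opening: 0.0
[0.45385915 0.17049632 0.22115685] [[-0.108, 0.994, -0.003], [0.994, 0.108, -0.001], [-0.0, -0.003, -1.0]] [-0.7337005  -1.00057142 -0.37003821] [ 0.15 -0.13  2.04 -0.    1.24  0.04]
```

View pics/w1.png

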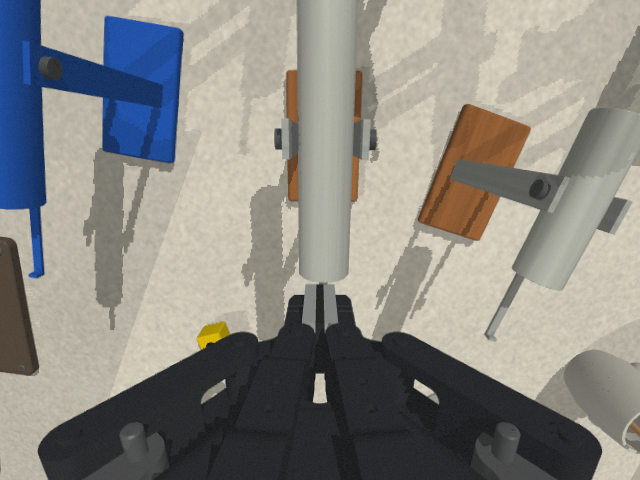

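The wrist view shows the long tube centred at u≈325, its mouth edge at v≈282 (corners near v≈272) and its pin at about (325,139).

```bash
python3 - <<'E'
from h import *
C=cam("wrist",get_state())
for n,uv,z in(("mouth top",(325,282),.1765),("mL",(300,274),.16),("mR",(350,274),.16),("L0",(298,0),.162),("R0",(355,0),.162),("pinL",(277,139),.16),("pinR",(373,139),.16),("short top",(541,288),.1765),("short stop",(489,337),.151)): print(n,atz(C,uv,z).round(4))
E
```

```text
mouth top [0.4561 0.1602 0.1765]
mL [0.4401 0.1567 0.16  ]
mR [0.4727 0.1602 0.16  ]
L0 [0.4252 0.3117 0.162 ]
R0 [0.4549 0.3148 0.162 ]
pinL [0.4191 0.24   0.16  ]
pinR [0.4748 0.2459 0.16  ]
short top [0.5897 0.1702 0.1765]
short stop [0.5828 0.1175 0.151 ]
```

```bash

python3 -m jog '{"travel":[[0,0,-20],[0,0,-16],[0,0,-6],[0,0,-5],[0,0,-5]],"dr":[[0,0,0],[0,0,0],[0,0,0],[0,0,0],[0,0,0]],"jaw":[255,255,255,255,255]}'
python3 -m jog '{"travel":[[0,0,-5],[0,0,-4],[0,0,-4],[0,0,-3],[0,0,0]],"dr":[[0,0,0],[0,0,0],[0,0,0],[0,0,0],[0,0,0]],"jaw":[255,255,255,255,255]}'
```

```text
time: 2.65
eef_pos: [0.4558, 0.1677, 0.1718]
tcp_rot: [0.67, 0.742, 0.0, 0.0]
contact_force: [-0.6, -0.7, 1.5]
opening: -0.001
time: 3.07
eef_pos: [0.4552, 0.1686, 0.1549]
tcp_rot: [0.669, 0.743, -0.0, -0.0]
contact_force: [-0.1, 0.3, -0.1]
opening: -0.001
```

```bash

python3 -m jog '{"travel":[[0,0,-3],[0,0,-2],[0,0,0],[0,0,0],[0,0,0]],"dr":[[0,0,0],[0,0,0],[0,0,0],[0,0,0],[0,0,0]],"jaw":[255,255,255,255,255]}'
python3 -m jog '{"travel":[[0,0,0],[0,0,0],[0,0,0],[0,0,0],[0,0,0]],"dr":[[0,0,0],[0,0,0],[0,0,0],[0,0,0],[0,0,0]],"jaw":[255,255,255,255,255]}'
python3 -m jog '{"travel":[[0,0,15],[0,0,20],[0,0,20],[0,0,10],[0,0,0]],"dr":[[0,0,0],[0,0,0],[0,0,0],[0,0,0],[0,0,0]],"jaw":[255,255,255,255,255]}'
python3 - <<'E'
from h import *
st,im=snap("wrist","w2"); np.save("pics/w2st.npy",np.r_[st["eef_pos"],st["tcp_rot"]])
st,s=snap("scene","s2")
b=cv2.resize(s[190:300,270:430,::-1],None,fx=2.5,fy=2.5,interpolation=cv2.INTER_CUBIC)
w=im[40:400,200:600,::-1]
out=np.zeros((360+275,400,3),np.uint8); out[:360]=w; out[360:]=b
cv2.imwrite("pics/c2.png",out[:,:])
o=np.zeros((360,800,3),np.uint8); o[:,:400]=w; o[:275,400:]=b; cv2.imwrite("pics/c2.png",o); print(st["eef_pos"])
E
```

```text
time: 3.48
eef_pos: [0.455, 0.1687, 0.15]
tcp_rot: [0.669, 0.743, -0.0, -0.0]
contact_force: [0.2, -0.4, 0.3]
opening: 0.002
time: 3.9
eef_pos: [0.4552, 0.1686, 0.1503]
tcp_rot: [0.669, 0.743, -0.0, -0.0]
contact_force: [-0.6, 0.3, 0.2]
opening: 0.002
time: 4.32
eef_pos: [0.457, 0.1689, 0.2183]
tcp_rot: [0.669, 0.743, 0.002, 0.002]
contact_force: [0.5, 0.6, 0.2]
opening: -0.003
[0.45598332 0.16871646 0.21643701]
```

View pics/c2.png

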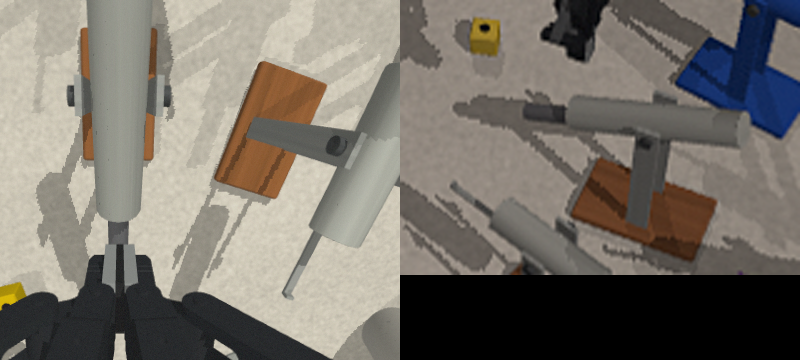

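The pen has slid out. In the right panel it shows at about (525–570,112), with the tube mouth at about (570,113) and the back at about (746,129). Now I'll estimate the tip angle.

```bash
python3 - <<'E'
from h import *
from scipy.optimize import least_squares
S=cam("scene"); d=np.load("pics/w2st.npy"); W=cam("wrist",dict(eef_pos=d[:3],tcp_rot=d[3:]))
p=lambda u,v:(270+(u-400)/2.5,190+v/2.5)
def geo(q):
    th,dx,dy,dz=q; yaw=-1.467; h=np.array([np.cos(yaw),np.sin(yaw),0]); z=np.array([0,0,1.])
    a=h*np.cos(th)-z*np.sin(th); n=h*np.sin(th)+z*np.cos(th); P=np.array([.4475+dx,.2435+dy,.16+dz])
    return a,n,P
def sil(C,e,a,r):
    o=-C[2].T@C[3]; m=np.cross(a,e-o); m/=np.linalg.norm(m); return proj(C,[e+r*m,e-r*m])
obsS=[(572,97),(568,130),(750,112),(742,146),(526,106),(524,119)]
obsW=[(295,253),(342,253)]
def f(q):
    a,n,P=geo(q[:4]); r=[]
    def add(C,e,rad,o):
        c=sil(C,e,a,rad); o=np.array(o); d=[o-c,o-c[::-1]]; r.extend(min(d,key=lambda k:(k**2).sum()).ravel())
    o=[p(*k) for k in obsS]
    add(S,P+.085*a,.0165,o[:2]); add(S,P-.085*a,.0165,o[2:4]); add(S,P+.140*a-.006*n,.008,o[4:])
    add(W,P+.085*a,.0165,obsW)
    return np.r_[r,np.array(q[1:])/.002]
s=least_squares(f,[.4,0,0,0]); q=s.x; print(q.round(4),s.fun.round(1))
a,n,P=geo(q); P=geo([q[0],q[1]/1,q[2],0])[2]
print("a",a,"n",n,"mouth",P+.085*a,"W meas only:")
g=P+(.085+.030)*a-.006*n; tz=-n; print("grasp pt",g,"TCP",g+.019*tz,"standoff60",g+.019*tz+.06*n)
R=np.c_[a*-1, np.cross(-n,-a), -n]; st=get_state(); Rc=Ro.from_quat(st["tcp_rot"])
print(R.round(3), "dr deg",(Ro.from_matrix(R)*Rc.inv()).as_rotvec(True), st["eef_pos"])
E
```

```text
[ 0.3542  0.0012 -0.0009 -0.0009] [-0.2  2.2 -0.2  1.5  2.9  0.9  1.4 -0.5  1.1  2.8  1.1  1.4 -1.6  1.6
  0.6  1.5  0.6 -0.4 -0.4]
a [ 0.09717832 -0.93287578 -0.34684168] n [ 0.03593628 -0.34497498  0.93792369] mouth [0.45693263 0.16330896 0.13051846] W meas only:
grasp pt [0.45963236 0.13739254 0.11448566] TCP [0.45894957 0.14394706 0.09666511] standoff60 [0.46110575 0.12324856 0.15294054]
[[-0.097  0.995 -0.036]
 [ 0.933  0.104  0.345]
 [ 0.347  0.    -0.938]] dr deg [ 2.01841556e+01  2.10567710e+00 -7.61064452e-03] [0.45512694 0.168623   0.21499756]
```

```bash

python3 -m jog '{"travel":[[1,-9,-3],[1,-9,-3],[1,-9,-3],[1,-9,-3],[2,-9,-3]],"dr":[[4.3,0.45,0],[4.3,0.45,0],[4.3,0.45,0],[4.3,0.45,0],[4.3,0.45,0]],"jaw":[105,105,105,105,105]}'
python3 -m jog '{"travel":[[0,0,-12],[0,0,-13],[0,0,-13],[0,0,-12],[0,0,0]],"dr":[[0,0,0],[0,0,0],[0,0,0],[0,0,0],[0,0,0]],"jaw":[105,105,105,105,105]}'
python3 - <<'E'
from h import *
st,im=snap("wrist","w3"); print(st["eef_pos"],Ro.from_quat(st["tcp_rot"]).as_matrix().round(3).tolist(),st["opening"],st["qpos"].round(2))
C=cam("wrist",st); R=Ro.from_quat(st["tcp_rot"]).as_matrix()
for k in (0.035,.06): print(proj(C,[st["eef_pos"]+k*R[:,2]]))
cv2.imwrite("pics/w3.png",im[150:480,120:520,::-1].repeat(2,0).repeat(2,1)[:600])
E
```

```text
time: 4.83
eef_pos: [0.4603, 0.1234, 0.1988]
tcp_rot: [0.657, 0.729, 0.126, -0.141]
contact_force: [-0.2, 0.4, 0.6]
opening: 0.592
time: 5.25
eef_pos: [0.4585, 0.1243, 0.1462]
tcp_rot: [0.658, 0.729, 0.123, -0.142]
contact_force: [-0.3, 0.1, 0.3]
opening: 0.584
[0.45846794 0.12425643 0.14618389] [[-0.094, 0.995, -0.046], [0.925, 0.104, 0.366], [0.369, -0.008, -0.929]] 0.5843681181134115 [-0.15 -0.06  2.15  0.39  1.18 -0.43]
[[320.72114807 272.39459846]]
[[320.60355269 257.46398115]]
```

View pics/w3.png

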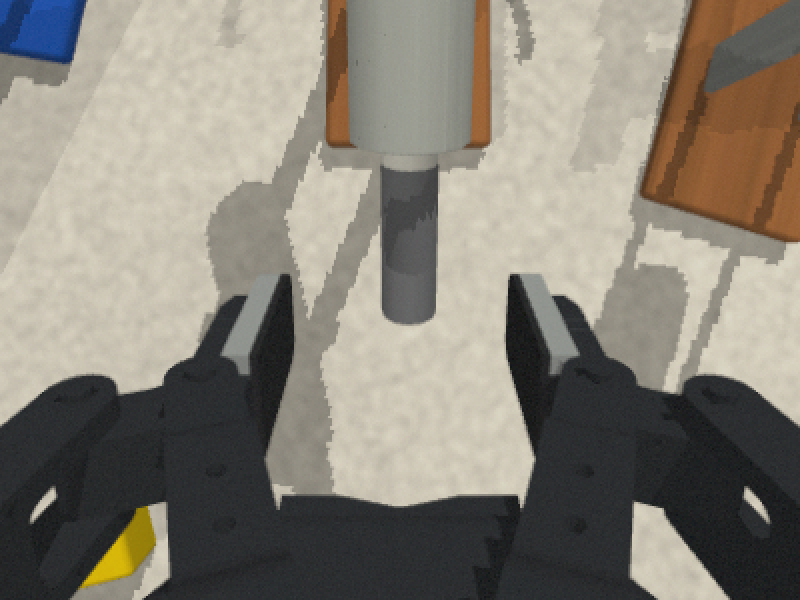

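The wrist view shows the pen centred at u≈324 between the pads, its tip at v≈311 and the mouth at v≈227. The spacing works out to 55 mm exposed with the TCP about 32 mm out from the mouth. Descending to grip.

```bash

python3 -m jog '{"travel":[[0,4,-10],[0,4,-10],[0,4,-10],[0,4,-11],[-1,4.5,-11]],"dr":[[0,0,0],[0,0,0],[0,0,0],[0,0,0],[0,0,0]],"jaw":[105,105,105,105,105]}'
python3 -m jog '{"travel":[[0,0,0],[0,0,0],[0,0,0],[0,0,0],[0,0,0]],"dr":[[0,0,0],[0,0,0],[0,0,0],[0,0,0],[0,0,0]],"jaw":[105,160,220,255,255]}' 30
python3 -m jog '{"travel":[[0,0,0],[0,0,0],[0,0,0],[0,0,0],[0,0,0]],"dr":[[0,0,0],[0,0,0],[0,0,0],[0,0,0],[0,0,0]],"jaw":[255,255,255,255,255]}'
```

```text
time: 5.72
eef_pos: [0.4602, 0.1447, 0.0973]
tcp_rot: [0.657, 0.73, 0.125, -0.139]
contact_force: [-0.1, 0.1, 0.6]
opening: 0.589
time: 6.13
eef_pos: [0.4609, 0.1439, 0.099]
tcp_rot: [0.658, 0.73, 0.126, -0.139]
contact_force: [-0.0, 0.6, -0.1]
opening: 0.169
time: 6.55
eef_pos: [0.4606, 0.1441, 0.0986]
tcp_rot: [0.658, 0.73, 0.126, -0.139]
contact_force: [0.3, -0.5, 1.2]
opening: 0.176
```

```bash

python3 -m jog '{"travel":[[0,-1.2,3],[0.2,-1.1,3],[0.2,-1,2.4],[0,0,0],[0,0,0]],"dr":[[0,0,0],[0,0,0],[0,0,0],[0,0,0],[0,0,0]],"jaw":[255,255,255,255,255]}'
python3 -m jog '{"travel":[[1,-9.2,-3.7],[1,-9.2,-3.7],[1,-9.2,-3.7],[0,0,0],[0,0,0]],"dr":[[0,0,0],[0,0,0],[0,0,0],[0,0,0],[0,0,0]],"jaw":[255,255,255,255,255]}'
python3 - <<'E'
from h import *
st,im=snap("wrist","w4"); s,sc=snap("scene","s4")
o=np.zeros((400,800,3),np.uint8); o[:,:400]=im[60:460,120:520,::-1]; b=cv2.resize(sc[180:300,250:410,::-1],None,fx=2.5,fy=2.5,interpolation=cv2.INTER_CUBIC); o[:300,400:]=b; cv2.imwrite("pics/c4.png",o)
E
```

```text
time: 6.97
eef_pos: [0.4608, 0.1407, 0.1069]
tcp_rot: [0.658, 0.73, 0.126, -0.139]
contact_force: [0.5, -0.5, -0.7]
opening: 0.177
time: 7.38
eef_pos: [0.4635, 0.1125, 0.095]
tcp_rot: [0.658, 0.729, 0.125, -0.14]
contact_force: [1.1, -0.3, -0.6]
opening: 0.169
```

View pics/c4.png

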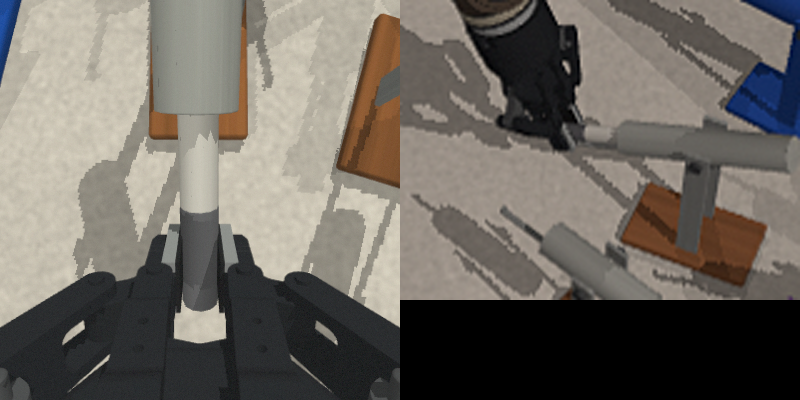

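The pen is coming out with the gripper: its white body now shows between the cap at (199,210) and the mouth at (199,112). Continuing the pull.

```bash

python3 -m jog '{"travel":[[1.5,-13.9,-5.5],[1.5,-13.9,-5.5],[1.5,-13.9,-5.5],[1.5,-13.9,-5.5],[1.5,-13.9,-5.5]],"dr":[[0,0,0],[0,0,0],[0,0,0],[0,0,0],[0,0,0]],"jaw":[255,255,255,255,255]}'
python3 -m jog '{"travel":[[1,-14,-5],[0,0,0],[2,-20,10],[2,-25,20],[2,-25,20]],"dr":[[0,0,0],[0,0,0],[0,0,0],[0,0,0],[0,0,0]],"jaw":[255,255,255,255,255]}'
python3 - <<'E'
from h import *
st,im=snap("wrist","w5"); s,sc=snap("scene","s5")
print(st["eef_pos"],Ro.from_quat(st["tcp_rot"]).as_matrix().round(3).tolist(),st["qpos"].round(2))
o=np.zeros((400,800,3),np.uint8); o[:,:400]=im[60:460,120:520,::-1]; b=cv2.resize(sc[100:300,200:400,::-1],None,fx=2,fy=2,interpolation=cv2.INTER_CUBIC); o[:400,400:]=b; cv2.imwrite("pics/c5.png",o)
E
```

```text
time: 7.9
eef_pos: [0.4713, 0.0434, 0.0681]
tcp_rot: [0.657, 0.73, 0.126, -0.139]
contact_force: [0.5, 0.9, -0.0]
opening: 0.172
time: 8.32
eef_pos: [0.4773, -0.0396, 0.1132]
tcp_rot: [0.657, 0.73, 0.125, -0.141]
contact_force: [-0.4, 0.0, -0.2]
opening: 0.169
[ 0.47730041 -0.03963663  0.11321432] [[-0.097, 0.994, -0.041], [0.924, 0.105, 0.368], [0.37, -0.002, -0.929]] [-0.46  0.07  2.09  0.34  1.21 -0.73]
```

View pics/c5.png

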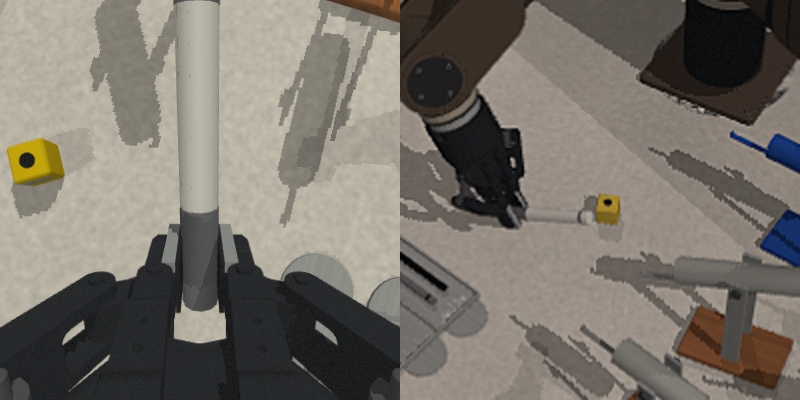

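The pen is fully out and held straight, with its cap tip at about (199,308) in the left panel. Next I work out the turn and shift to hover over the hollow.

```bash
python3 - <<'E'
from h import *
st=get_state(); Rc=Ro.from_quat(st["tcp_rot"])
x=np.array([.1555*.995,.988*.995,-.1]); y=np.array([.988,-.1555,0]); z=np.cross(x,y)
R=np.c_[x,y,z]; print(np.linalg.det(R),"dr",(Ro.from_matrix(R)*Rc.inv()).as_rotvec(True))
tcp=np.array([.628,-.210,0])-.047*x; tcp[2]=.07; print(tcp, "travel mm",(tcp-st["eef_pos"])*1000)
E
```

```text
1.0006703778018102 dr [-27.12741959   1.16842413 -14.56459775]
[ 0.62072804 -0.25620382  0.07      ] travel mm [ 139.13628737 -212.91378108  -47.16846018]
```

```bash

python3 -m jog '{"travel":[[14,-21,2],[14,-21,2],[14,-21,2],[14,-21,2],[14,-21,2]],"dr":[[-2.71,0.12,-1.46],[-2.71,0.12,-1.46],[-2.71,0.12,-1.46],[-2.71,0.12,-1.46],[-2.71,0.12,-1.46]],"jaw":[255,255,255,255,255]}'
python3 -m jog '{"travel":[[14,-21,-6],[14,-22,-6],[14,-22,-6],[14,-22,-6],[13,-21,-6]],"dr":[[-2.71,0.12,-1.46],[-2.71,0.12,-1.46],[-2.71,0.12,-1.46],[-2.71,0.12,-1.46],[-2.71,0.12,-1.46]],"jaw":[255,255,255,255,255]}'
python3 -m jog '{"travel":[[0,0,0],[0,0,0]],"dr":[[0,0,0],[0,0,0]],"jaw":[255,255]}'
python3 - <<'E'
from h import *
st,im=snap("wrist","w6"); np.save("pics/w6st.npy",np.r_[st["eef_pos"],st["tcp_rot"]])
print(st["eef_pos"],Ro.from_quat(st["tcp_rot"]).as_matrix().round(3).tolist(),st["qpos"].round(2))
C=cam("wrist",st); print(proj(C,[[.628,-.210,.003]]))
E
```

```text
time: 8.83
eef_pos: [0.5486, -0.1446, 0.1228]
tcp_rot: [0.715, 0.695, 0.043, -0.056]
contact_force: [-1.4, 0.2, -0.1]
opening: 0.175
time: 9.25
eef_pos: [0.6179, -0.2525, 0.0922]
tcp_rot: [0.76, 0.648, -0.039, 0.028]
contact_force: [-0.4, 0.1, 0.2]
opening: 0.174
time: 9.42
eef_pos: [0.617, -0.2517, 0.0916]
tcp_rot: [0.759, 0.649, -0.039, 0.026]
contact_force: [-0.6, 0.8, 0.4]
opening: 0.177
[ 0.61698262 -0.2517062   0.09163154] [[0.155, 0.988, -0.025], [0.984, -0.156, -0.09], [-0.092, -0.011, -0.996]] [-0.51  0.4   1.7  -0.11  1.02 -0.29]
[[328.37028516 174.3762037 ]]
```

View pics/w6.png

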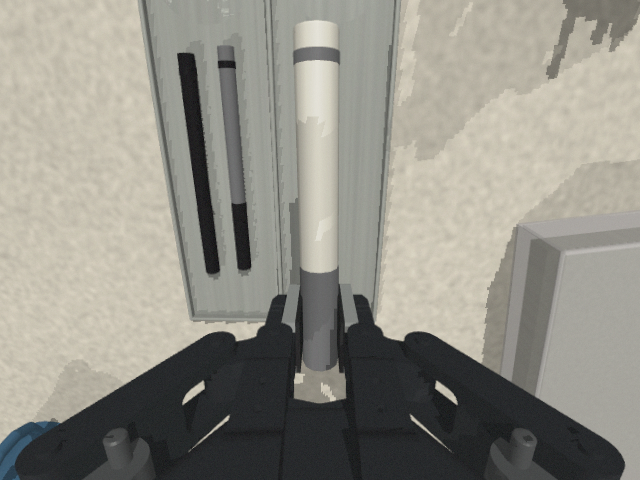

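The wrist view shows the pen over the right-hand (empty) hollow. The ridge is at u≈277 and the outer rim at u≈388 (both at v≈150), with the near end rim at v≈320.

```bash
python3 - <<'E'
from h import *
d=np.load("pics/w6st.npy"); C=cam("wrist",dict(eef_pos=d[:3],tcp_rot=d[3:]))
r=atz(C,(277,150),.008); o=atz(C,(388,150),.008); e=atz(C,(230,320),.008); 
u=np.array([-.1555,-.988]); c=(r+o)[:2]/2; print(r,o,e)
mid=c+u*((e[:2]-c)@u-.115); print("hollow mid",mid)
p=np.array([.6248,-.2038]); print("pen - mid along, across", (p-mid)@u,(p-mid)@np.array([-.988,.1555]))
# pen ends
t=[atz(C,(319,367),.0916+.019+.008),atz(C,(316,23),.0916+.019-.0115+.004)]; print(t,(t[0]+t[1])/2)
E
```

```text
[ 0.59770466 -0.18826446  0.008     ] [ 0.6682711  -0.19929975  0.008     ] [ 0.53333444 -0.31191823  0.008     ]
hollow mid [ 0.63031101 -0.21079013]
pen - mid along, across -0.006049289051128181 0.006531845025507512
[array([ 0.61412028, -0.26650101,  0.1186    ]), array([ 0.63291931, -0.14108217,  0.1031    ])] [ 0.62351979 -0.20379159  0.11085   ]
```

```bash

python3 -m jog '{"travel":[[2,-2,-20],[2,-2,-20],[2,-3,-20],[0,0,-10],[0,0,-5]],"dr":[[0,0,0],[0,0,0],[0,0,0],[0,0,0],[0,0,0]],"jaw":[255,255,255,255,255]}'
python3 -m jog '{"travel":[[0,0,-3],[0,0,-2],[0,0,0]],"dr":[[0,0,0],[0,0,0],[0,0,0]],"jaw":[255,255,255]}'
```

```text
time: 9.88
eef_pos: [0.6215, -0.2586, 0.016]
tcp_rot: [0.759, 0.649, -0.039, 0.025]
contact_force: [-0.1, 0.7, -0.6]
opening: 0.174
time: 10.13
eef_pos: [0.6236, -0.2602, 0.014]
tcp_rot: [0.76, 0.649, -0.039, 0.028]
contact_force: [0.8, 0.5, -0.5]
opening: 0.171
```

```bash

python3 -m jog '{"travel":[[0,0,-2],[0,0,-2],[0,0,0]],"dr":[[0,0,0],[0,0,0],[0,0,0]],"jaw":[255,255,255]}'
python3 -m jog '{"travel":[[0,0,-2],[0,0,0],[0,0,0]],"dr":[[0,0,0],[0,0,0],[0,0,0]],"jaw":[255,255,255]}'
```

```text
time: 10.38
eef_pos: [0.6233, -0.2604, 0.0094]
tcp_rot: [0.76, 0.649, -0.039, 0.028]
contact_force: [0.0, -0.3, -1.0]
opening: 0.173
time: 10.63
eef_pos: [0.6232, -0.2603, 0.0071]
tcp_rot: [0.76, 0.649, -0.039, 0.028]
contact_force: [-0.5, 0.5, 0.9]
opening: 0.175
```

```bash

python3 -m jog '{"travel":[[0,0,0],[0,0,0],[0,0,0],[0,0,0],[0,0,0]],"dr":[[0,0,0],[0,0,0],[0,0,0],[0,0,0],[0,0,0]],"jaw":[205,195,180,165,165]}' 20
python3 -m jog '{"travel":[[0,0,5],[0,0,15],[0,0,25],[0,0,30],[0,0,30]],"dr":[[0,0,0],[0,0,0],[0,0,0],[0,0,0],[0,0,0]],"jaw":[160,150,150,150,150]}'
python3 - <<'E'
from h import *
st,im=snap("wrist","w7"); np.save("pics/w7st.npy",np.r_[st["eef_pos"],st["tcp_rot"]]); print(st["eef_pos"],st["contact_force"])
s,sc=snap("scene","s7"); 
o=np.zeros((480,800,3),np.uint8); o[:,:480]=im[:,80:560,::-1]; o[:,480:]=cv2.resize(sc[180:420,120:440,::-1],(320,240))[:,:].repeat(2,0)[:480] if 0 else 0
o[:240,480:]=sc[160:400,130:450,::-1]; cv2.imwrite("pics/c7.png",o)
C=cam("wrist",st); print(proj(C,[[.630,-.211,.011]])-[80,0])
E
```

```text
time: 11.05
eef_pos: [0.6232, -0.2603, 0.0072]
tcp_rot: [0.76, 0.649, -0.039, 0.028]
contact_force: [-0.2, -0.0, 0.4]
opening: 0.357
time: 11.47
eef_pos: [0.623, -0.2602, 0.1141]
tcp_rot: [0.76, 0.649, -0.039, 0.027]
contact_force: [0.4, 1.1, -0.2]
opening: 0.413
[ 0.62297945 -0.26015429  0.11411214] [ 0.39123224  1.06030708 -0.21806742]
[[240.61179219 160.58066064]]
```

View pics/c7.png

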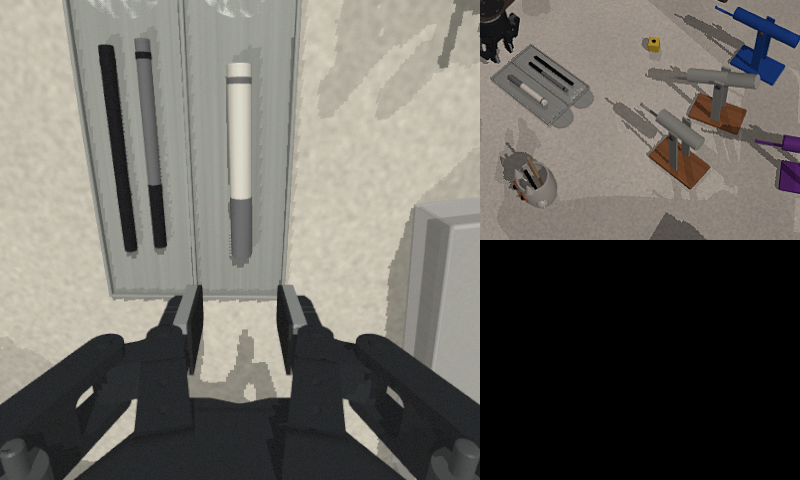

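The pen lies in the empty hollow, centred at about (239,160) against the hollow's projected centre at (241,161), and the short tube looks unmoved. I'll let it settle, check that nothing moves, and hand in.

```bash

python3 -m jog '{"travel":[[0,0,20],[0,0,0],[0,0,0],[0,0,0],[0,0,0]],"dr":[[0,0,0],[0,0,0],[0,0,0],[0,0,0],[0,0,0]],"jaw":[150,150,150,150,150]}'
python3 - <<'E'
from h import *
a=read_camera("scene").astype(int); b=np.load("pics/s7.npy").astype(int); z=np.load("pics/scene0.npy").astype(int)
print("pen area diff",np.abs(a-b)[200:290,140:245].max(), "short tube diff vs start",(np.abs(a-z)[265:345,290:360].max(2)>25).sum())
if np.abs(a-b)[200:290,140:245].max()<60: print(sign_off())
E
```

```text
time: 11.98
eef_pos: [0.6224, -0.2599, 0.1306]
tcp_rot: [0.76, 0.649, -0.039, 0.026]
contact_force: [0.4, -0.3, -0.5]
opening: 0.41
pen area diff 175 short tube diff vs start 1112
```

Both checks differ, perhaps because of arm shadows. I'll look before handing in.

```bash
python3 - <<'E'
from h import *
a=read_camera("scene"); z=np.load("pics/scene0.npy"); b=np.load("pics/s7.npy"); a2=read_camera("scene")
print("now-now diff pen", (np.abs(a2.astype(int)-a)[200:290,140:245].max(2)>30).sum(), "short",(np.abs(a2.astype(int)-a)[265:345,290:360].max(2)>25).sum())
g=lambda i:cv2.Canny(cv2.GaussianBlur(cv2.cvtColor(i[262:312,300:360],cv2.COLOR_RGB2GRAY),(3,3),0),40,100).astype(np.float32)
print("short tube edge shift px",cv2.phaseCorrelate(g(z),g(a)))
f=lambda i:cv2.resize(i[255:355,285:365,::-1],None,fx=3.2,fy=3.2,interpolation=cv2.INTER_CUBIC)
p=lambda i:cv2.resize(i[195:295,140:250,::-1],None,fx=2.5,fy=2.5)
o=np.zeros((580,560,3),np.uint8); o[:320,:256]=f(z); o[:320,270:526]=f(a); o[325:575,:275]=p(b); o[325:575,280:555]=p(a); cv2.imwrite("pics/c8.png",o)
E
```

```text
now-now diff pen 3 short 0
short tube edge shift px ((0.02038961167427189, -0.0009785380843254643), 0.9579418053627015)
```

View pics/c8.png

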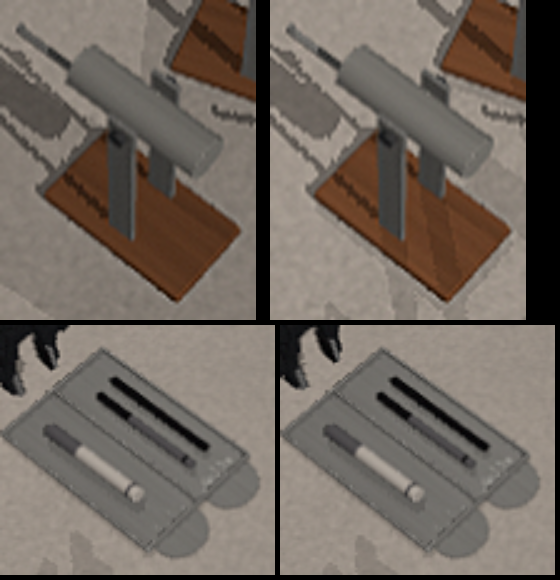

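The short tube is unmoved (0.02 px edge shift). The earlier differences were shadows and the gripper moving. The pen lies still and flat in the hollow.

```bash
python3 -c "
from plant import *
print(sign_off())"
```

```text
the job is handed in; nothing more can be done
None
```

The pen is lying flat in the rest's empty hollow, and I handed the job in at about 12 s of the 48 s allowed. I pressed the longer tube mouth-down to about 0.38 rad, and the pen slid out to the stop, showing about 55 mm. I then gripped the exposed end, raised it about 9 mm, drew it out roughly 115 mm along the tube and set it down.

**Last checks:**
- **Pen:** The wrist picture puts its middle within a few mm of the hollow's centre, and it looks still.
- **Shorter tube:** It has not moved; its edges shifted 0.02 px from the first picture.
- **Gripper:** It was open and about 13 cm above the counter, with contact force at noise level.

**Disagreements:**
- **Picture check before hand-in:** My first comparison flagged changes around the pen and the shorter tube. A closer look showed these were shadows and the gripper moving.
- **Rest position:** The top and scene cameras disagreed by about 6 mm in each direction. I averaged them and corrected with the wrist camera.
- **Tip angle:** The first fit gave 0.354 rad, while the finger contact height and the fit's errors pointed to about 0.39. I used 0.38.

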